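# Run in the steriliser's loading carriage, load it and start the cycle

### The job

Before loading the bench steriliser, feel its empty carriage for sticky spots: slide it fully home, out to its stop, and fully home again, slowly and without slamming. Then draw it fully out, set every blue-lidded instrument case from the mat upright down into a pocket of its own, slide the loaded carriage fully home, and last press the green start button. Leave the bottles and the bowl alone.

Things in the scene. Friction and masses are not known exactly. Their poses are not given: they have to be found in the camera images.
- carriage (a joint): The loading carriage of a low white bench steriliser. It runs level on two steel rails out of the chamber mouth, with a door and a pull bar on its outer end. Value in m: 0 = fully home (door shut on the mouth), 0.25 = fully out on its stop. It stays where it is left; about 3 N moves it, plus 8 N per m/s of speed. It starts partly out.
- handle (a point): Centre of the carriage's pull bar: level, round, 14 mm thick, 108 mm clear between stand-offs, 140 mm above the work surface. It moves with the carriage. Axes (carriage axes): x = straight into the steriliser (closing), y = along the bar, z = up. The bar's axis is 55 mm in front of the door (top edge 150 mm high) and, at home, 69 mm in front of the steriliser (170 mm high).
- rack (a point): Centre of the carriage's floor, on its upper face, 37 mm above the work surface, midway between the four pockets, carriage axes (x into the steriliser). The floor is 160 mm wide and 245 mm long.
- pocket1 (a point): Centre of the floor of pocket 1, front row, carriage axes. Each pocket is an open-topped frame of 3 mm sheet on the carriage floor: 110 mm long inside (along x), 50 mm wide inside (along y), walls 20 mm high. Any case fits any pocket. Pockets stand 74 mm apart across and 117 mm apart lengthwise; they are clear of the steriliser only with the carriage out.
- pocket2 (a point): Centre of the floor of pocket 2, front row, carriage axes. Each pocket is an open-topped frame of 3 mm sheet on the carriage floor: 110 mm long inside (along x), 50 mm wide inside (along y), walls 20 mm high. Any case fits any pocket. Pockets stand 74 mm apart across and 117 mm apart lengthwise; they are clear of the steriliser only with the carriage out.
- pocket3 (a point): Centre of the floor of pocket 3, rear row, carriage axes. Each pocket is an open-topped frame of 3 mm sheet on the carriage floor: 110 mm long inside (along x), 50 mm wide inside (along y), walls 20 mm high. Any case fits any pocket. Pockets stand 74 mm apart across and 117 mm apart lengthwise; they are clear of the steriliser only with the carriage out.
- pocket4 (a point): Centre of the floor of pocket 4, rear row, carriage axes. Each pocket is an open-topped frame of 3 mm sheet on the carriage floor: 110 mm long inside (along x), 50 mm wide inside (along y), walls 20 mm high. Any case fits any pocket. Pockets stand 74 mm apart across and 117 mm apart lengthwise; they are clear of the steriliser only with the carriage out.
- case1_mid (a point): Centre of an instrument case, a steel box with a blue lid, 100 mm long (its x), 42 mm wide (its y), 60 mm high (its z, up; the lid is the top 16 mm), 0.13 to 0.25 kg. It starts standing on a thin blue mat, whose top is 4 mm above the work surface. Two to four cases are present; the others read None.
- case2_mid (a point): Centre of an instrument case, a steel box with a blue lid, 100 mm long (its x), 42 mm wide (its y), 60 mm high (its z, up; the lid is the top 16 mm), 0.13 to 0.25 kg. It starts standing on a thin blue mat, whose top is 4 mm above the work surface. Two to four cases are present; the others read None.
- case3_mid (a point): Centre of an instrument case, a steel box with a blue lid, 100 mm long (its x), 42 mm wide (its y), 60 mm high (its z, up; the lid is the top 16 mm), 0.13 to 0.25 kg. It starts standing on a thin blue mat, whose top is 4 mm above the work surface. Two to four cases are present; the others read None.
- case4_mid (a point): Centre of an instrument case, a steel box with a blue lid, 100 mm long (its x), 42 mm wide (its y), 60 mm high (its z, up; the lid is the top 16 mm), 0.13 to 0.25 kg. It starts standing on a thin blue mat, whose top is 4 mm above the work surface. Two to four cases are present; the others read None.
- start (a joint): The green start button on the steriliser's roof near the mouth. Value in m: 0 = up, 0.006 = fully down (4 N); more than 0.004 starts the cycle. It springs back.
- start_top (a point): Centre of the top face of the start button, 32 mm across; it is pressed straight down.
- spray: A standing green bottle, 64 mm thick and 170 mm high, origin under its foot. Not to be disturbed.
- soap: A standing red bottle, 60 mm thick and 140 mm high, origin under its foot. Not to be disturbed.
- dish: A steel bowl, 100 mm across and 45 mm high, origin under its foot. Not to be disturbed.
Things that resemble listed ones, but are neither listed nor needed, are in the scene too. Leave any turquoise or yellow look-alike of the part that bears case1_mid alone. What is shaped like the part that bears case4_mid but turquoise is not meant.

How it is judged:
On the way, in this order (a step that is already met when the one before it is completed fails the run):
1. the empty carriage is fully home (value of joint carriage below 0.006 m and horizontal distance between each of case1_mid, case2_mid, case3_mid, case4_mid and rack above 0.15 m), for 0.2 s.
2. the empty carriage is out at its stop (value of joint carriage above 0.242 m and horizontal distance between each of case1_mid, case2_mid, case3_mid, case4_mid and rack above 0.15 m), for 0.2 s.
3. the empty carriage is fully home again (all of step 1), for 0.2 s.
4. the empty carriage is fully out for loading (all of step 2), for 0.2 s.
5. every case stands in a pocket, the carriage still out (value of joint carriage above 0.05 m and horizontal distance between each of case1_mid, case2_mid, case3_mid, case4_mid and rack below 0.08 m and z of case1_mid in the frame of rack between 0.026 and 0.034 m and angle between each of case1_mid, case2_mid, case3_mid, case4_mid's own z axis and vertical below 0.1 rad and z of case2_mid in the frame of rack between 0.026 and 0.034 m and z of case3_mid in the frame of rack between 0.026 and 0.034 m and z of case4_mid in the frame of rack between 0.026 and 0.034 m), for 0.3 s.
6. the loaded carriage is fully home (value of joint carriage below 0.006 m and horizontal distance between each of case1_mid, case2_mid, case3_mid, case4_mid and rack below 0.08 m and z of case1_mid in the frame of rack between 0.026 and 0.034 m and angle between each of case1_mid, case2_mid, case3_mid, case4_mid's own z axis and vertical below 0.1 rad and z of case2_mid in the frame of rack between 0.026 and 0.034 m and z of case3_mid in the frame of rack between 0.026 and 0.034 m and z of case4_mid in the frame of rack between 0.026 and 0.034 m), for 0.2 s.
7. the start button is pressed (value of joint carriage below 0.006 m and value of joint start above 0.004 m).
At the end, for the whole second after the job is handed in: The carriage is within 6 mm of fully home; every case present stands at rest in a pocket, right down on its floor (its centre 26 to 34 mm above the carriage floor and within 80 mm of the middle of the rack), upright within 0.1 rad; the start button is released (all of step 6 and value of joint start below 0.002 m and linear speed of each of case1, case2, case3, case4 below 0.02 m/s); the robot touches nothing.
It fails at once if the carriage is slammed (faster than 0.4 m/s) (velocity of joint carriage above 0.4 m/s or velocity of joint carriage below -0.4 m/s).
It fails at once if the green spray bottle is moved more than 30 mm or tipped (distance of spray from where it was at the start of the episode above 0.03 m or angle between spray's own z axis and vertical above 0.4 rad).
It fails at once if the red soap bottle is moved more than 30 mm or tipped (distance of soap from where it was at the start of the episode above 0.03 m or angle between soap's own z axis and vertical above 0.4 rad).
It fails at once if the steel bowl is moved more than 30 mm or tipped (distance of dish from where it was at the start of the episode above 0.03 m or angle between dish's own z axis and vertical above 0.4 rad).
Of case1, case2, case3, case4 only 2 to 4 are there at a start; the rules pass over those that are not, and their reading is None.
At some moment in a run one of case1, case2, case3, case4 may be knocked a few centimetres aside while the robot is not near it.
It also fails if it takes over 210 s, if anything falls off the work surface, if the arm or the gripper's body presses on something with over 40 N, if the wrist force passes 120 N, or if a joint passes its speed limit or range.

### The arm

A 6-joint arm with a two-finger parallel gripper is mounted at the origin on the work surface. World frame = base frame: x ahead of the robot, y to its left, z up, the work surface at z = 0. Lengths are in m, angles in rad, forces in N, time in s.
With the tool pointing down it reaches from about 0.25 to 0.775 m from the base axis. Payload 8.9 kg.
Tool frame: the origin (TCP) lies where the fingers leave the gripper's body, on its centre line; the fingertips stand 73 mm ahead of it and the grasp point (between the pads) lies 54 mm ahead of it; z points along the fingers, y is the line along which they close (so a half turn about z gives the same grasp; the last joint's range is limited). The gripper opens to 85 mm and grips with 20 to 120 N. Pads are 22 mm wide; open, the fingers measure 114 mm over their backs; the gripper's body (76 mm by 85 mm) begins 54 mm behind the grasp point. The pads swing forward as they close: fully open they stand 13 mm farther back than shut.
Start: joints at [1.126, 0.291, -0.153, 1.127, 0, 1.431], TCP at [0.158, 0.501, 0.304] pointing down, gripper open.
Joint ranges: [-2.52, 2.52], [-0.91, 1.74], [-1.3, 1.37], [-1.96, 2.02], [-1.52, 1.47], [-3.14, 3.14]. Speed limits (rad/s): [2.22, 2.22, 2.79, 3.14, 3.14, 3.14].

### API

Orientations are given as a 3x3 rotation matrix whose columns are the frame's x, y, z axes.
In Python, from station import env gives the robot as it stands.
- The arm moves only by the tool carry_out, never from a script. Its argument "steps" is a list of rows, each a list of 2 entries, a list of its own where there are three numbers: the shift along the world's x, y, z in units of 0.02 m (1.0 is 0.02 m), then the turn about the world's z in units of 2 rad (1.0 is 2 rad). In form: [[[dx, dy, dz], spin], ...]. A call has 1 to 5 rows; each row shifts and turns the commanded pose from where the row before left it; what a row does not reach is not made up. A row lasts 1/8 s, in which the tool goes at most 62.5 mm and 10.7 degrees, less where a joint would pass 70% of its speed; a pose out of reach is approached as far as the arm can. A call with a number of a shift or a turn outside -1 to 1 is refused whole. A call with a gripper value outside its range is refused whole. "gripper" is the closure, from 0 (fully open) to 1 (shut), set as the call begins (left out, the last holds). The fingers move at their own pace and stop on an object; "squeeze" is the grip in N (left out, the last holds). Time passes only in rows, so rows that do not move let the fingers close. It gives the time, the measured TCP pose, the force, the opening and the grip force at its end, in the units of the state.
- env.state(): the state, without advancing time (a new reading comes with each control period).
- env.camera(name): name is "scene" or "top" or "wrist"; returns the picture (384x512x3 uint8, red, green, blue); there is no depth.
- env.camera_model(name): a dict with "fx", "fy", "cx", "cy" (pixels), "T" (4x4, takes a point from camera to world coordinates); the wrist camera has in their place "mount" (4x4, takes a point from camera to tool coordinates, whose origin is the TCP and whose axes are the flange's). Camera axes: x right, y down, z forward; pixel columns grow to the right and rows downward; lengths in m; the calibration is good to about 2 mm. A picture is of the moment at which its call begins: read the wrist's pose just before it. camera_model takes no time and is no camera call.
- env.hand_in(): hands the job in; it is judged then, once.
The state is a dict: "clock": time; "qpos": joint angles; "qd": joint speeds; "tau": joint torques, N m; "eef_pos": TCP position; "eef_rot": TCP orientation; "force": force on the tool from outside, world axes, zero at the start; "ft_torque": the same for the moment, N m; "grip_width": finger opening in m; "grasp_force": force on a finger pad.
Only numpy, scipy, OpenCV 4.12 (cv2) and the standard library are available. Lean on these libraries where they do the work, as an engineer would, in place of code of your own. Each camera call takes 0.05 s, during which the arm holds its last target. There are 200 camera calls.

## Working session

There is one attempt and no reset: what is moved stays moved. The work goes in short steps, Python scripts to look and compute and a tool call to move; the robot and the scene stay as the last step left them, time stands still between calls to the robot, and variables do not carry over. Pictures are saved under pics/ and viewed, at most 14 in all, crops included, and the job is handed in when it is done.

Besides the shell and the picture viewer there is one more tool, called after "Emit:" as name(argument=value, ...) on one line, values as JSON. carry_out: Moves the arm, as the interface text tells. Its arguments: {"type":"object","properties":{"steps":{"type":"array"},"gripper":{"type":"number"},"squeeze":{"type":"number"}},"required":["steps"]}

```bash
mkdir -p pics; cat > h.py <<'E'
from station import env
import numpy as np, cv2
def shot(n,f):
    im=env.camera(n); cv2.imwrite('pics/'+f,cv2.cvtColor(im,cv2.COLOR_RGB2BGR)); return im
def ray(m,u,v,z,T=None):
    T=m['T'] if T is None else T; T=np.array(T)
    d=T[:3,:3]@np.array([(u-m['cx'])/m['fx'],(v-m['cy'])/m['fy'],1]); o=T[:3,3]
    return o+d*(z-o[2])/d[2]
E
python3 - <<'E'
from h import *
np.set_printoptions(precision=4,suppress=True)
a=shot('scene','s0.png');b=shot('top','t0.png')
for n in('scene','top','wrist'):print(n,env.camera_model(n))
s=env.state();print(s['eef_pos'],s['eef_rot'],s['clock'],s['grip_width'])
E
```

```text
scene {'fx': 358.90512540649434, 'fy': 358.90512540649434, 'cx': 255.7721496162922, 'cy': 192.21047387934883, 'T': array([[-0.5892, -0.7612,  0.2711,  0.1703],
       [-0.808 ,  0.5525, -0.2048,  0.2181],
       [ 0.0061, -0.3396, -0.9405,  1.3434],
       [ 0.    ,  0.    ,  0.    ,  1.    ]])}
top {'fx': 410.1682028404321, 'fy': 410.1682028404321, 'cx': 252.7757682368763, 'cy': 194.97351247857665, 'T': array([[-0.0014, -0.9922,  0.125 ,  0.3183],
       [-0.9999,  0.003 ,  0.013 , -0.0559],
       [-0.0132, -0.1249, -0.9921,  1.575 ],
       [ 0.    ,  0.    ,  0.    ,  1.    ]])}
wrist {'fx': 318.8768281454486, 'fy': 318.8768281454486, 'cx': 252.78057189559695, 'cy': 191.79267257628493, 'mount': array([[-0.0003, -0.9542, -0.2993,  0.0765],
       [ 1.    , -0.0001, -0.0009,  0.0002],
       [ 0.0008, -0.2993,  0.9542, -0.0683],
       [ 0.    ,  0.    ,  0.    ,  1.    ]])}
[0.1579 0.5004 0.3034] [[-0.9536  0.3011 -0.0005]
 [ 0.3011  0.9536 -0.001 ]
 [ 0.0001 -0.0011 -1.    ]] 0.1 0.08524567542008714
```

View pics/t0.png

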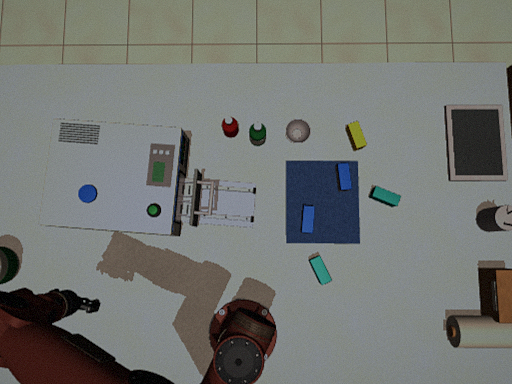

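View pics/s0.png

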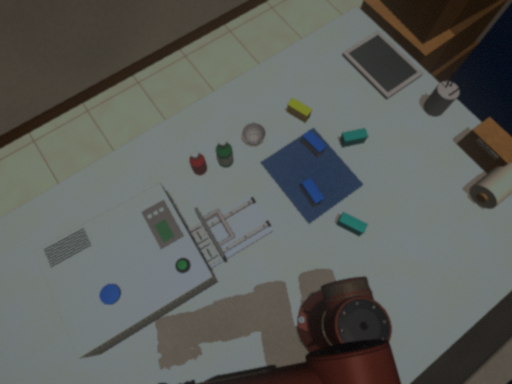

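The top view shows the steriliser on the left (+y) with its mouth at about column 185 and the carriage near (205,195). Two blue cases are on the mat at (344,177) and (308,219), the green button is at (153,210), and the bottles are at (230,127) and (258,133). I'll zoom in on the carriage.

```bash
python3 - <<'E'
from h import *
np.set_printoptions(precision=4,suppress=True)
a=cv2.imread('pics/t0.png');b=cv2.imread('pics/s0.png')
c=cv2.resize(a[110:250,130:280],None,fx=4,fy=4,interpolation=2);d=cv2.resize(b[180:290,150:290],None,fx=4,fy=4,interpolation=2)
cv2.imwrite('pics/c0.png',c);cv2.imwrite('pics/d0.png',d)
for n,im in(('top',a),('scene',b)):
    m=env.camera_model(n);h=cv2.cvtColor(im,cv2.COLOR_BGR2HSV)
    for nm,lo,hi,z in(('blue',(105,150,130),(125,255,255),.064),('green',(50,100,50),(75,255,255),.18),('turq',(80,100,80),(95,255,255),.064),('yel',(22,120,80),(35,255,255),.06),('red',(0,150,90),(8,255,255),.14)):
        cs,_=cv2.findContours(cv2.inRange(h,lo,hi),cv2.RETR_EXTERNAL,cv2.CHAIN_APPROX_NONE)
        for k in cs:
            if cv2.contourArea(k)<40:continue
            r=cv2.minAreaRect(k);bx=cv2.boxPoints(r)
            W=np.array([ray(m,u,v,z)[:2] for u,v in bx]);e=[W[1]-W[0],W[2]-W[1]];l=max(e,key=np.linalg.norm)
            print(n,nm,np.array(r[0]).round(1),W.mean(0),[round(np.linalg.norm(q),3) for q in e],round(np.degrees(np.arctan2(l[1],l[0])),1))
E
```

```text
top blue [307.8 219. ] [ 0.4192 -0.2383] [np.float64(0.094), np.float64(0.038)] -5.7
top blue [ 88.  193.5] [0.5161 0.5794] [np.float64(0.057), np.float64(0.053)] 2.9
top blue [344.3 176. ] [ 0.5791 -0.3771] [np.float64(0.038), np.float64(0.093)] -174.7
top green [152.5 209.5] [0.445  0.3058] [np.float64(0.029), np.float64(0.03)] -134.3
top green [158.2 171.4] [0.5774 0.2898] [np.float64(0.065), np.float64(0.036)] -5.0
top green [256.8 133.3] [ 0.7111 -0.052 ] [np.float64(0.034), np.float64(0.05)] -94.8
top turq [320.5 270. ] [ 0.2342 -0.281 ] [np.float64(0.039), np.float64(0.097)] -154.2
top turq [386.3 195.5] [ 0.5052 -0.5296] [np.float64(0.041), np.float64(0.097)] -112.6
top yel [356.9 134.4] [ 0.7391 -0.4299] [np.float64(0.041), np.float64(0.1)] -161.8
scene green [181.8 264.3] [0.4465 0.3019] [np.float64(0.028), np.float64(0.028)] -79.1
scene green [224.  150.5] [ 0.7015 -0.0367] [np.float64(0.043), np.float64(0.036)] -125.9
scene turq [352.9 222.2] [ 0.2341 -0.2808] [np.float64(0.037), np.float64(0.096)] -154.6
scene turq [354.9 134.4] [ 0.5044 -0.5299] [np.float64(0.098), np.float64(0.039)] -113.4
scene yel [299.3 107. ] [ 0.7387 -0.4301] [np.float64(0.041), np.float64(0.098)] -161.8
```

View pics/c0.png

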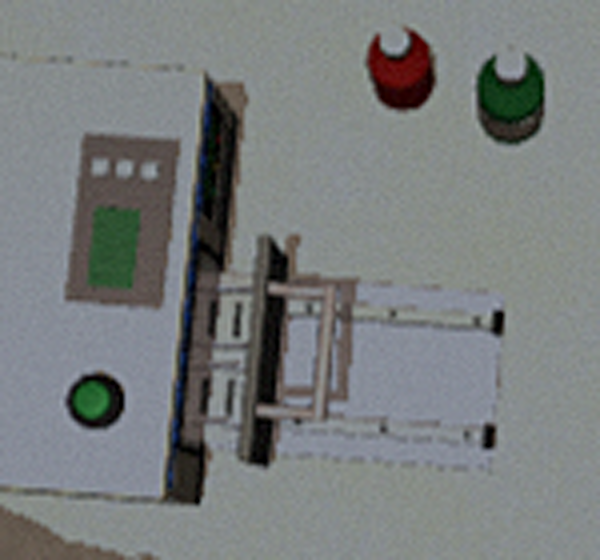

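View pics/d0.png

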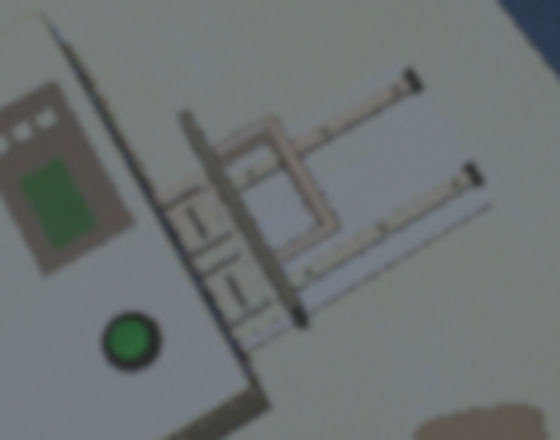

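The crops show the bar clearly: from (212,182.5) to (210,213) in top, and (218,210.5) to (233,235.5) in scene. The door is behind it, and the rail ends are at (254,190) and (251,218).

```bash
python3 - <<'E'
from h import *
np.set_printoptions(precision=4,suppress=True)
t=env.camera_model('top');s=env.camera_model('scene')
C=lambda x,y:(130+x/4,110+y/4);D=lambda x,y:(150+x/4,180+y/4)
def seg(m,p,q,z,n):
    p=ray(m,*p,z)[:2];q=ray(m,*q,z)[:2];d=q-p;print(n,p,q,(p+q)/2,round(np.linalg.norm(d),3),round(np.degrees(np.arctan2(d[1],d[0])),1))
seg(t,C(329,290),C(320,412),.14,'bar top')
seg(s,D(272,122),D(333,222),.14,'bar scene')
seg(t,C(206,78),C(165,500),.17,'roof edge top')
seg(s,D(45,20),D(262,385),.17,'roof edge scene')
seg(t,C(268,238),C(250,463),.15,'door top')
seg(s,D(186,115),D(301,322),.15,'door scene')
seg(t,C(308,308),C(497,322),.03,'railA');seg(t,C(300,420),C(488,436),.03,'railB')
seg(t,C(238,302),C(231,392),.057,'pocket slots?')
# blue in dark scene
im=cv2.imread('pics/s0.png');h=cv2.cvtColor(im,cv2.COLOR_BGR2HSV)
cs,_=cv2.findContours(cv2.inRange(h,(105,150,105),(125,255,255)),0,1)
for k in cs:
    if cv2.contourArea(k)>40:
        r=cv2.minAreaRect(k);W=np.array([ray(s,u,v,.06)[:2] for u,v in cv2.boxPoints(r)]);print(r[0],W.mean(0),np.linalg.norm(np.diff(W,axis=0),axis=1))
E
```

```text
bar top [0.5441 0.1065] [0.4357 0.1132] [0.4899 0.1099] 0.109 176.4
bar scene [0.5397 0.1031] [0.4353 0.111 ] [0.4875 0.107 ] 0.105 175.7
roof edge top [0.7291 0.214 ] [0.3582 0.2415] [0.5437 0.2277] 0.372 175.7
roof edge scene [0.7242 0.2142] [0.353  0.2356] [0.5386 0.2249] 0.372 176.7
door top [0.5892 0.1599] [0.3906 0.1725] [0.4899 0.1662] 0.199 176.4
door scene [0.5858 0.1609] [0.3795 0.1814] [0.4826 0.1712] 0.207 174.3
railA [0.5441 0.1388] [ 0.53   -0.0413] [0.5371 0.0488] 0.181 -94.5
railB [0.4372 0.145 ] [ 0.4217 -0.0326] [0.4294 0.0562] 0.178 -95.0
pocket slots? [0.546  0.2012] [0.4614 0.2062] [0.5037 0.2037] 0.085 176.6
(109.5, 293.5) [0.5366 0.5644] [0.0588 0.0569 0.0579]
(312.6040344238281, 189.9280242919922) [ 0.4207 -0.2423] [0.0371 0.0955 0.0363]
(314.0000305175781, 140.5) [ 0.5815 -0.3806] [0.0345 0.0912 0.0339]
```

Emit:
carry_out(steps=[[[0.83, -0.98, 0], 0.04], [[0.83, -0.98, 0], 0.04], [[0.83, -0.98, 0], 0.04], [[0.83, -0.98, 0], 0], [[0.83, -0.98, 0], 0]], gripper=0.42, squeeze=40)

```text
clock: 0.72
eef_pos: [0.2414, 0.4018, 0.3037]
eef_rot: [[-0.998, 0.066, -0.0], [0.066, 0.998, -0.0], [0.0, -0.0, -1.0]]
force: [0.2, 1.3, 0.2]
grip_width: 0.0498
grasp_force: 0.0
```

Emit:
carry_out(steps=[[[0.83, -0.98, 0], 0], [[0.83, -0.98, 0], 0], [[0.83, -0.98, 0], 0], [[0.83, -0.98, 0], 0], [[0.83, -0.98, 0], 0]])

```text
clock: 1.35
eef_pos: [0.3244, 0.3039, 0.3037]
eef_rot: [[-0.998, 0.066, -0.0], [0.066, 0.998, -0.0], [0.0, -0.0, -1.0]]
force: [0.4, 0.2, 1.2]
grip_width: 0.0496
grasp_force: 0.0
```

Emit:
carry_out(steps=[[[0.83, -0.98, 0], 0], [[0.83, -0.98, 0], 0], [[0.83, -0.98, 0], 0], [[0.83, -0.98, 0], 0], [[0.83, -0.98, 0], 0]])

```text
clock: 1.98
eef_pos: [0.4074, 0.2059, 0.3037]
eef_rot: [[-0.998, 0.066, -0.001], [0.066, 0.998, -0.0], [0.001, -0.0, -1.0]]
force: [0.4, 0.1, -0.7]
grip_width: 0.0498
grasp_force: 0.0
```

Emit:
carry_out(steps=[[[0.83, -0.98, 0], 0], [[0.83, -0.98, 0], 0], [[0.83, -0.98, 0], 0], [[0.83, -0.98, 0], 0], [[0.83, -0.98, 0], 0]])

```text
clock: 2.6
eef_pos: [0.4904, 0.1079, 0.3036]
eef_rot: [[-0.998, 0.066, -0.001], [0.066, 0.998, -0.0], [0.001, -0.0, -1.0]]
force: [0.2, -0.4, 0.1]
grip_width: 0.0497
grasp_force: 0.0
```

Emit:
carry_out(steps=[[[0, 0, 0], 0], [[0, 0, 0], 0]])

```text
clock: 2.85
eef_pos: [0.4895, 0.1089, 0.3036]
eef_rot: [[-0.998, 0.066, -0.001], [0.066, 0.998, 0.0], [0.001, 0.0, -1.0]]
force: [0.8, 0.8, -0.1]
grip_width: 0.0497
grasp_force: 0.0
```

Emit:
carry_out(steps=[[[0, 0, -1], 0], [[0, 0, -1], 0], [[0, 0, -1], 0], [[0, 0, -1], 0], [[0, 0, -1], 0]])

```text
clock: 3.48
eef_pos: [0.4894, 0.1094, 0.2034]
eef_rot: [[-0.998, 0.065, -0.0], [0.065, 0.998, 0.0], [0.0, 0.0, -1.0]]
force: [-0.2, 0.2, 0.4]
grip_width: 0.0494
grasp_force: 0.0
```

Emit:
carry_out(steps=[[[0, 0, -0.5], 0], [[0, 0, 0], 0]])

```text
clock: 3.72
eef_pos: [0.4895, 0.109, 0.1936]
eef_rot: [[-0.998, 0.065, -0.001], [0.065, 0.998, -0.0], [0.001, -0.0, -1.0]]
force: [0.1, -0.1, 0.7]
grip_width: 0.0496
grasp_force: 0.0
```

Emit:
carry_out(steps=[[[0, 0, 0], 0], [[0, 0, 0], 0], [[0, 0, 0], 0], [[0, 0, 0], 0]], gripper=1)

```text
clock: 4.22
eef_pos: [0.4904, 0.1088, 0.1947]
eef_rot: [[-0.998, 0.066, 0.001], [0.066, 0.998, 0.0], [-0.001, 0.001, -1.0]]
force: [-1.5, 0.4, 5.9]
grip_width: 0.0123
grasp_force: 38.9
```

Emit:
carry_out(steps=[[[0.03, 0.4, 0], 0], [[0.03, 0.5, 0], 0], [[0.03, 0.5, 0], 0], [[0.03, 0.5, 0], 0], [[0.03, 0.4, 0], 0]])

```text
clock: 4.85
eef_pos: [0.4939, 0.1546, 0.1947]
eef_rot: [[-0.998, 0.066, 0.002], [0.066, 0.998, -0.001], [-0.002, -0.001, -1.0]]
force: [0.6, -2.9, 5.8]
grip_width: 0.0125
grasp_force: 39.1
```

Emit:
carry_out(steps=[[[0.01, 0.15, 0], 0], [[0, 0.15, 0], 0], [[0, 0, 0], 0]])

```text
clock: 5.22
eef_pos: [0.4944, 0.1608, 0.1947]
eef_rot: [[-0.998, 0.066, 0.003], [0.066, 0.998, 0.0], [-0.003, 0.0, -1.0]]
force: [3.3, -1.1, 5.9]
grip_width: 0.0126
grasp_force: 39.2
```

Emit:
carry_out(steps=[[[0.01, 0.15, 0], 0], [[0, 0.15, 0], 0], [[0, 0, 0], 0]])

```text
clock: 5.6
eef_pos: [0.4946, 0.1637, 0.1947]
eef_rot: [[-0.998, 0.068, 0.003], [0.068, 0.998, -0.007], [-0.003, -0.007, -1.0]]
force: [2.8, -20.0, 9.4]
grip_width: 0.0127
grasp_force: 39.9
```

Emit:
carry_out(steps=[[[0.01, 0.15, 0], 0], [[0, 0.1, 0], 0], [[0, 0, 0], 0], [[0, 0, 0], 0]])

```text
clock: 6.1
eef_pos: [0.4946, 0.1645, 0.1946]
eef_rot: [[-0.997, 0.071, 0.002], [0.071, 0.997, -0.017], [-0.003, -0.017, -1.0]]
force: [0.8, -44.0, 13.7]
grip_width: 0.0122
grasp_force: 41.2
```

Emit:
carry_out(steps=[[[-0.02, -0.3, 0], 0], [[-0.04, -0.6, 0], 0], [[-0.04, -0.6, 0], 0], [[-0.04, -0.6, 0], 0], [[-0.04, -0.6, 0], 0]])

```text
clock: 6.72
eef_pos: [0.4911, 0.1181, 0.1947]
eef_rot: [[-0.998, 0.065, 0.003], [0.065, 0.998, 0.002], [-0.003, 0.003, -1.0]]
force: [3.8, 3.4, 6.1]
grip_width: 0.0127
grasp_force: 40.2
```

Emit:
carry_out(steps=[[[-0.04, -0.6, 0], 0], [[-0.04, -0.6, 0], 0], [[-0.04, -0.6, 0], 0], [[-0.04, -0.6, 0], 0], [[-0.04, -0.6, 0], 0]])

```text
clock: 7.35
eef_pos: [0.4865, 0.0581, 0.1947]
eef_rot: [[-0.998, 0.065, 0.002], [0.065, 0.998, 0.002], [-0.001, 0.002, -1.0]]
force: [-0.5, 4.2, 10.1]
grip_width: 0.0124
grasp_force: 40.5
```

Emit:
carry_out(steps=[[[-0.04, -0.6, 0], 0], [[-0.04, -0.6, 0], 0], [[-0.04, -0.6, 0], 0], [[-0.04, -0.6, 0], 0], [[-0.04, -0.6, 0], 0]])

```text
clock: 7.98
eef_pos: [0.4819, -0.0019, 0.1946]
eef_rot: [[-0.998, 0.065, 0.0], [0.065, 0.998, 0.002], [-0.0, 0.002, -1.0]]
force: [-2.9, 3.8, 12.9]
grip_width: 0.0127
grasp_force: 40.9
```

Emit:
carry_out(steps=[[[-0.04, -0.6, 0], 0], [[-0.04, -0.6, 0], 0], [[-0.04, -0.6, 0], 0], [[-0.04, -0.6, 0], 0], [[-0.04, -0.6, 0], 0]])

```text
clock: 8.6
eef_pos: [0.4773, -0.0618, 0.1946]
eef_rot: [[-0.998, 0.065, -0.001], [0.065, 0.998, 0.002], [0.001, 0.002, -1.0]]
force: [-5.0, 4.8, 16.5]
grip_width: 0.0124
grasp_force: 41.2
```

Emit:
carry_out(steps=[[[-0.02, -0.3, 0], 0], [[-0.02, -0.3, 0], 0], [[-0.02, -0.3, 0], 0], [[0, -0.15, 0], 0], [[0, 0, 0], 0]])

```text
clock: 9.22
eef_pos: [0.4758, -0.083, 0.1946]
eef_rot: [[-0.998, 0.066, -0.002], [0.066, 0.998, 0.001], [0.002, 0.001, -1.0]]
force: [-7.8, 1.4, 18.7]
grip_width: 0.0131
grasp_force: 41.4
```

Emit:
carry_out(steps=[[[0.01, -0.15, 0.04], 0], [[0.01, -0.15, 0.03], 0], [[0, -0.1, 0], 0], [[0, 0, 0], 0], [[0, 0, 0], 0]])

```text
clock: 9.85
eef_pos: [0.4755, -0.0871, 0.1947]
eef_rot: [[-0.998, 0.063, -0.003], [0.063, 0.998, 0.01], [0.003, 0.01, -1.0]]
force: [-1.6, 21.6, 8.8]
grip_width: 0.0124
grasp_force: 40.9
```

Emit:
carry_out(steps=[[[0.02, 0.3, 0], 0], [[0.04, 0.6, 0], 0], [[0.04, 0.6, 0], 0], [[0.04, 0.6, 0], 0], [[0.04, 0.6, 0], 0]])

```text
clock: 10.48
eef_pos: [0.4793, -0.0371, 0.1947]
eef_rot: [[-0.998, 0.066, -0.003], [0.066, 0.998, -0.0], [0.003, -0.0, -1.0]]
force: [-3.2, -2.8, 0.5]
grip_width: 0.0125
grasp_force: 40.1
```

Emit:
carry_out(steps=[[[0.04, 0.6, 0], 0], [[0.04, 0.6, 0], 0], [[0.04, 0.6, 0], 0], [[0.04, 0.6, 0], 0], [[0.04, 0.6, 0], 0]])

```text
clock: 11.1
eef_pos: [0.484, 0.0232, 0.1948]
eef_rot: [[-0.998, 0.066, -0.002], [0.066, 0.998, -0.0], [0.002, -0.0, -1.0]]
force: [-3.4, -2.6, -3.0]
grip_width: 0.0126
grasp_force: 39.7
```

Emit:
carry_out(steps=[[[0.04, 0.6, 0], 0], [[0.04, 0.6, 0], 0], [[0.04, 0.6, 0], 0], [[0.04, 0.6, 0], 0], [[0.04, 0.6, 0], 0]])

```text
clock: 11.72
eef_pos: [0.4886, 0.0834, 0.1948]
eef_rot: [[-0.998, 0.066, -0.001], [0.066, 0.998, -0.0], [0.001, -0.0, -1.0]]
force: [-1.3, -4.5, -13.9]
grip_width: 0.0124
grasp_force: 38.9
```

Emit:
carry_out(steps=[[[0.04, 0.6, 0], 0], [[0.04, 0.6, 0], 0], [[0.04, 0.6, 0], 0], [[0.04, 0.6, 0], 0], [[0.04, 0.6, 0], 0]])

```text
clock: 12.35
eef_pos: [0.4931, 0.1434, 0.1949]
eef_rot: [[-0.998, 0.066, 0.0], [0.066, 0.998, -0.0], [-0.0, -0.0, -1.0]]
force: [4.6, -3.7, -24.7]
grip_width: 0.0125
grasp_force: 38.9
```

Emit:
carry_out(steps=[[[0.02, 0.3, 0], 0], [[0.02, 0.3, 0], 0], [[0.02, 0.25, 0], 0], [[0.01, 0.2, 0], 0], [[0, 0, 0], 0]])

```text
clock: 12.98
eef_pos: [0.4946, 0.1633, 0.195]
eef_rot: [[-0.998, 0.066, 0.0], [0.066, 0.998, -0.002], [-0.001, -0.002, -1.0]]
force: [4.4, -7.4, -24.2]
grip_width: 0.0124
grasp_force: 39.5
```

Emit:
carry_out(steps=[[[0, 0.15, 0], 0], [[0, 0.15, 0], 0], [[0, 0, 0], 0], [[0, 0, 0], 0], [[0, 0, 0], 0]])

```text
clock: 13.6
eef_pos: [0.4947, 0.1643, 0.1949]
eef_rot: [[-0.998, 0.07, 0.0], [0.07, 0.997, -0.014], [-0.001, -0.014, -1.0]]
force: [4.0, -37.5, -19.1]
grip_width: 0.0123
grasp_force: 40.8
```

Emit:
carry_out(steps=[[[-0.02, -0.3, -0.03], 0], [[-0.04, -0.6, 0], 0], [[-0.04, -0.6, 0], 0], [[-0.04, -0.6, 0], 0], [[-0.04, -0.6, 0], 0]])

```text
clock: 14.22
eef_pos: [0.491, 0.116, 0.1949]
eef_rot: [[-0.998, 0.065, 0.001], [0.065, 0.998, 0.002], [-0.001, 0.002, -1.0]]
force: [3.7, 3.8, -19.7]
grip_width: 0.0126
grasp_force: 40.7
```

Emit:
carry_out(steps=[[[-0.04, -0.6, 0], 0], [[-0.04, -0.6, 0], 0], [[-0.04, -0.6, 0], 0], [[-0.04, -0.6, 0], 0], [[-0.04, -0.6, 0], 0]])

```text
clock: 14.85
eef_pos: [0.4863, 0.0549, 0.1948]
eef_rot: [[-0.998, 0.066, -0.0], [0.066, 0.998, 0.0], [0.0, 0.0, -1.0]]
force: [0.0, 4.2, -13.0]
grip_width: 0.0128
grasp_force: 41.4
```

Emit:
carry_out(steps=[[[-0.04, -0.6, 0], 0], [[-0.04, -0.6, 0], 0], [[-0.04, -0.6, 0], 0], [[-0.04, -0.6, 0], 0], [[-0.04, -0.6, 0], 0]])

```text
clock: 15.48
eef_pos: [0.4818, -0.005, 0.1948]
eef_rot: [[-0.998, 0.066, -0.001], [0.066, 0.998, 0.0], [0.001, -0.0, -1.0]]
force: [-4.6, 4.2, -5.3]
grip_width: 0.0125
grasp_force: 41.9
```

Emit:
carry_out(steps=[[[-0.04, -0.6, 0], 0], [[-0.04, -0.6, 0], 0], [[-0.04, -0.6, 0], 0], [[-0.04, -0.6, 0], 0], [[-0.04, -0.6, 0], 0]])

```text
clock: 16.1
eef_pos: [0.4772, -0.065, 0.1948]
eef_rot: [[-0.998, 0.066, -0.003], [0.066, 0.998, 0.0], [0.003, -0.0, -1.0]]
force: [-7.4, 5.1, -4.1]
grip_width: 0.0123
grasp_force: 42.1
```

Emit:
carry_out(steps=[[[-0.02, -0.3, 0], 0], [[-0.02, -0.3, 0], 0], [[-0.02, -0.3, 0], 0], [[-0.01, -0.25, 0], 0], [[0, -0.1, 0], 0]])

```text
clock: 16.73
eef_pos: [0.4755, -0.087, 0.1947]
eef_rot: [[-0.998, 0.064, -0.002], [0.064, 0.998, 0.007], [0.003, 0.007, -1.0]]
force: [-5.5, 26.6, 1.9]
grip_width: 0.0122
grasp_force: 43.4
```

Emit:
carry_out(steps=[[[0, -0.1, 0], 0], [[0, -0.1, 0], 0], [[0, 0, 0], 0], [[0, 0, 0], 0], [[0, 0, 0], 0]])

```text
clock: 17.35
eef_pos: [0.4754, -0.0875, 0.1947]
eef_rot: [[-0.998, 0.062, -0.002], [0.062, 0.998, 0.014], [0.003, 0.014, -1.0]]
force: [-4.7, 39.6, 4.5]
grip_width: 0.0124
grasp_force: 44.2
```

Emit:
carry_out(steps=[[[0, 0.15, 0], 0], [[0, 0.15, 0], 0], [[0, 0, 0], 0]])

```text
clock: 17.73
eef_pos: [0.4755, -0.0864, 0.1947]
eef_rot: [[-0.998, 0.065, -0.003], [0.065, 0.998, 0.002], [0.003, 0.002, -1.0]]
force: [-7.1, 9.7, -1.7]
grip_width: 0.0124
grasp_force: 42.8
```

Emit:
carry_out(steps=[[[0, 0, 0], 0], [[0, 0, 0], 0], [[0, 0, 0], 0]], gripper=0.42)

```text
clock: 18.1
eef_pos: [0.4779, -0.088, 0.1953]
eef_rot: [[-0.998, 0.066, 0.002], [0.066, 0.998, -0.001], [-0.002, -0.001, -1.0]]
force: [-0.5, -0.3, -1.2]
grip_width: 0.0497
grasp_force: 0.0
```

Emit:
carry_out(steps=[[[0, 0, 0.8], 0], [[0, 0, 1], 0], [[0, 0, 1], 0], [[0, 0, 1], 0], [[0, 0, 1], 0]])

```text
clock: 18.73
eef_pos: [0.4774, -0.0877, 0.2917]
eef_rot: [[-0.998, 0.066, 0.001], [0.066, 0.998, -0.001], [-0.001, -0.001, -1.0]]
force: [-0.1, 0.2, 0.5]
grip_width: 0.0495
grasp_force: 0.0
```

Emit:
carry_out(steps=[[[0, 1, 1], 0], [[0, 1, 1], 0], [[0, 1, 1], 0], [[0, 1, 1], 0], [[0, 1, 0], 0]], gripper=0)

```text
clock: 19.35
eef_pos: [0.4781, 0.0129, 0.3725]
eef_rot: [[-0.998, 0.066, 0.004], [0.066, 0.998, -0.001], [-0.004, -0.001, -1.0]]
force: [-0.2, -0.0, -0.4]
grip_width: 0.0853
grasp_force: 0.0
```

Emit:
carry_out(steps=[[[0, 1, 0], 0], [[0, 1, 0], 0], [[0, 1, 0], 0], [[0, 0, 0], 0], [[0, 0, 0], 0]])

```text
clock: 19.98
eef_pos: [0.4774, 0.0722, 0.3708]
eef_rot: [[-0.998, 0.066, 0.0], [0.066, 0.998, -0.0], [-0.0, -0.0, -1.0]]
force: [-0.1, 0.5, -0.3]
grip_width: 0.0857
grasp_force: 0.0
```

```bash
python3 - <<'E'
from h import *
s=env.state();a=shot('wrist','w1.png');b=shot('top','t1.png')
np.savez('w1.npz',p=s['eef_pos'],R=s['eef_rot'])
cv2.imwrite('pics/t1c.png',cv2.resize(cv2.imread('pics/t1.png')[100:260,160:380],None,fx=3.5,fy=3.5,interpolation=2));print(s['eef_pos'])
E
```

```text
[0.4773794  0.07219613 0.37084428]
```

View pics/w1.png

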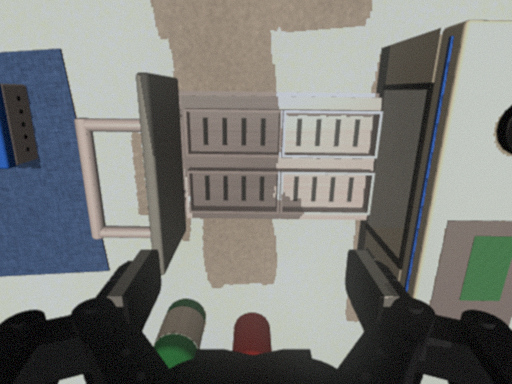

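View pics/t1c.png

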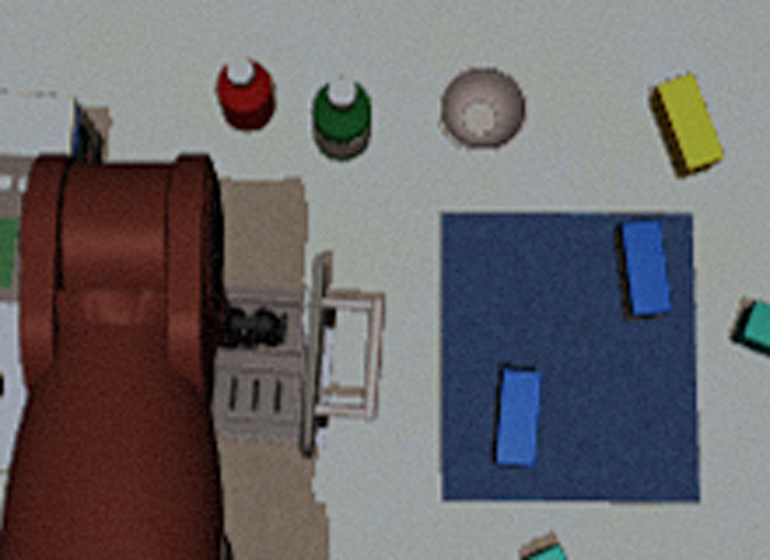

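The wrist view shows four empty pockets. Their shared centre cross is near (280,164), with outer rim corners at about (186,108), (382,110), (372,215) and (188,217). The top view shows the two cases still in place and the bar at the far right of the carriage.

```bash
python3 - <<'E'
from h import *
np.set_printoptions(precision=4,suppress=True)
d=np.load('w1.npz');W=np.eye(4);W[:3,:3]=d['R'];W[:3,3]=d['p'];m=env.camera_model('wrist');T=W@m['mount']
for nm,P in dict(A=[(187,108),(280,110),(279,156),(188,157)],B=[(281,110),(381,111),(377,157),(281,157)],C=[(187,170),(278,171),(278,215),(189,217)],D=[(281,171),(374,172),(370,214),(280,215)],bar=[(84,122),(98,234)]).items():
    z=.14 if nm=='bar' else .057
    p=np.array([ray(m,*q,z,T)[:2] for q in P]);print(nm,p.mean(0),np.linalg.norm(np.roll(p,-1,0)-p,axis=1))
    if nm=='bar': print(p)
u=np.array([.068,.998]);v=np.array([-.998,.068])
t=env.camera_model('top');im=cv2.imread('pics/t1.png');h=cv2.cvtColor(im,cv2.COLOR_BGR2HSV)
sc=env.camera('scene');hs=cv2.cvtColor(sc,cv2.COLOR_RGB2HSV)
for n,hh,mm,lo in(('top',h,t,130),('scene',hs,env.camera_model('scene'),105)):
  cs,_=cv2.findContours(cv2.inRange(hh,(105,150,lo),(125,255,255)),0,1)
  for k in cs:
    if cv2.contourArea(k)>100:
        r=cv2.minAreaRect(k);w=np.array([ray(mm,*q,.064)[:2] for q in cv2.boxPoints(r)]);e=[w[1]-w[0],w[2]-w[1]];l=max(e,key=np.linalg.norm)
        print(n,w.mean(0),np.degrees(np.arctan2(l[1],l[0])),np.linalg.norm(e,axis=1))
E
```

```text
A [0.4465 0.0511] [0.108  0.0541 0.1105 0.0577]
B [0.4552 0.1654] [0.1163 0.0542 0.1165 0.0554]
C [0.5217 0.0441] [0.1119 0.0581 0.1146 0.0621]
D [0.529  0.1612] [0.1146 0.0554 0.1155 0.0581]
bar [ 0.4735 -0.0851] [0.1128 0.1128]
[[ 0.4173 -0.0796]
 [ 0.5296 -0.0906]]
top [ 0.42  -0.238] -5.328655463416054 [0.0967 0.0387]
top [0.5171 0.5841] -133.89681833832634 [0.0597 0.0602]
top [ 0.5789 -0.3769] -174.1030696171033 [0.0388 0.0951]
scene [0.5354 0.5634] -126.06607910323385 [0.0586 0.0568]
scene [ 0.5774 -0.3789] -176.28237249481208 [0.0406 0.0967]
```

Emit:
carry_out(steps=[[[-0.18, -0.97, 0], 0], [[-0.18, -0.97, 0], 0], [[-0.18, -0.97, 0], 0], [[-0.18, -0.97, 0], 0], [[-0.18, -0.97, -0.4], 0]])

```text
clock: 20.75
eef_pos: [0.4593, -0.0255, 0.3631]
eef_rot: [[-0.998, 0.067, 0.001], [0.067, 0.998, -0.0], [-0.001, -0.0, -1.0]]
force: [0.0, 0.5, -0.3]
grip_width: 0.0854
grasp_force: 0.0
```

Emit:
carry_out(steps=[[[-0.18, -0.97, -0.4], 0], [[-0.18, -0.97, -0.4], 0], [[-0.18, -0.97, -0.4], 0], [[-0.18, -0.97, -0.4], 0], [[-0.18, -0.97, -0.4], 0]])

```text
clock: 21.38
eef_pos: [0.441, -0.1225, 0.3225]
eef_rot: [[-0.998, 0.067, 0.0], [0.067, 0.998, -0.0], [-0.0, -0.0, -1.0]]
force: [-0.2, 0.7, -0.2]
grip_width: 0.0849
grasp_force: 0.0
```

Emit:
carry_out(steps=[[[-0.18, -0.97, -0.6], 0], [[-0.18, -0.97, -0.6], 0], [[-0.18, -0.97, -0.6], 0], [[-0.18, -0.97, -0.6], 0], [[-0.18, -0.97, -0.6], 0]])

```text
clock: 22.0
eef_pos: [0.4229, -0.2195, 0.2624]
eef_rot: [[-0.998, 0.067, 0.0], [0.067, 0.998, -0.0], [-0.0, -0.0, -1.0]]
force: [-0.8, 0.4, 0.3]
grip_width: 0.0853
grasp_force: 0.0
```

Emit:
carry_out(steps=[[[-0.18, -1, -0.6], 0], [[0, 0, 0], 0], [[0, 0, 0], 0]])

```text
clock: 22.38
eef_pos: [0.4196, -0.2382, 0.251]
eef_rot: [[-0.998, 0.066, 0.0], [0.066, 0.998, 0.0], [-0.0, 0.0, -1.0]]
force: [-0.4, 0.0, -0.6]
grip_width: 0.0852
grasp_force: 0.0
```

```bash
cat >> h.py <<'E'
def cases(f,lo=110):
    "case lids in the wrist view: centre (u,v), world centre, size, angle of long axis"
    s=env.state();im=shot('wrist',f);m=env.camera_model('wrist')
    W=np.eye(4);W[:3,:3]=s['eef_rot'];W[:3,3]=s['eef_pos'];T=W@m['mount']
    h=cv2.cvtColor(im,cv2.COLOR_RGB2HSV)
    cs,_=cv2.findContours(cv2.inRange(h,(100,150,lo),(125,255,255)),0,1)
    for k in cs:
        if cv2.contourArea(k)<400:continue
        w=np.array([ray(m,*q[0],.064,T)[:2] for q in k],np.float32)
        (c,sz,a)=cv2.minAreaRect(w);a=a if sz[0]>sz[1] else a+90
        print(k.reshape(-1,2).mean(0).round(),np.round(c,4),np.round(sz,4),round((a+90)%180-90,1))
    print(s['eef_pos'],s['qpos'],s['clock'])
E
python3 -c "
from h import *
cases('w2.png')"
```

```text
[250. 182.] [ 0.4179 -0.2399] [0.041  0.0981] -5.3
[ 0.4195958  -0.23824361  0.2509863 ] [-6.68177472e-01  2.49517211e-01 -3.55697295e-01  9.65586315e-01
  2.12572611e-04 -6.01851677e-01] 22.375
```

View pics/w2.png

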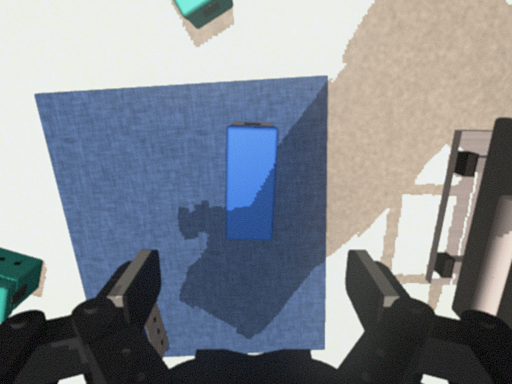

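The lid spans about (226–278, 124–240), centred at (250,182). The case is at (0.418, -0.240), turned -5.3°.

Emit:
carry_out(steps=[[[-0.08, -0.08, -1], -0.013], [[0, 0, -1], 0], [[0, 0, -1], 0], [[0, 0, -1], 0], [[0, 0, -1], 0]])

```text
clock: 23.05
eef_pos: [0.4185, -0.2395, 0.1507]
eef_rot: [[-0.996, 0.091, 0.001], [0.091, 0.996, -0.001], [-0.001, -0.0, -1.0]]
force: [-0.4, 0.3, 0.1]
grip_width: 0.0853
grasp_force: 0.0
```

Emit:
carry_out(steps=[[[0, 0, -1], 0], [[0, 0, -1], 0], [[0, 0, -0.55], 0], [[0, 0, 0], 0]])

```text
clock: 23.55
eef_pos: [0.418, -0.2395, 0.0996]
eef_rot: [[-0.996, 0.091, -0.001], [0.091, 0.996, 0.001], [0.001, 0.0, -1.0]]
force: [0.1, 0.7, 1.2]
grip_width: 0.0854
grasp_force: 0.0
```

Emit:
carry_out(steps=[[[0, 0, 0], 0], [[0, 0, 0], 0], [[0, 0, 0], 0], [[0, 0, 0], 0]], gripper=1, squeeze=40)

```text
clock: 24.05
eef_pos: [0.4184, -0.2402, 0.1004]
eef_rot: [[-0.996, 0.092, 0.001], [0.092, 0.996, -0.001], [-0.001, -0.001, -1.0]]
force: [-0.3, 1.0, 5.1]
grip_width: 0.0415
grasp_force: 40.6
```

Emit:
carry_out(steps=[[[0, 0, 0.5], 0], [[0, 0, 1], 0], [[0, 0, 1], 0], [[0, 0, 1], 0], [[0, 0, 1], 0]])

```text
clock: 24.68
eef_pos: [0.4179, -0.2399, 0.1909]
eef_rot: [[-0.996, 0.092, 0.0], [0.092, 0.996, -0.0], [-0.0, -0.0, -1.0]]
force: [0.7, -0.9, -0.2]
grip_width: 0.0419
grasp_force: 40.9
```

Emit:
carry_out(steps=[[[0, 0, 1], -0.07], [[0, 0, 1], -0.07], [[0, 0, 1], -0.07], [[0, 0, 1], -0.07], [[0, 0, 1.0], -0.07]])

```text
clock: 25.3
eef_pos: [0.4178, -0.2398, 0.2909]
eef_rot: [[-0.699, 0.715, 0.0], [0.715, 0.699, -0.0], [-0.0, -0.0, -1.0]]
force: [0.4, -0.6, -1.1]
grip_width: 0.0416
grasp_force: 40.8
```

Emit:
carry_out(steps=[[[0.1, 0.8, 0.5], -0.07], [[0.1, 1, 0], -0.07], [[0.1, 1, 0], -0.07], [[0.1, 1, 0], -0.07], [[0.1, 1, 0], -0.07]])

```text
clock: 25.92
eef_pos: [0.4278, -0.1432, 0.3002]
eef_rot: [[-0.074, 0.997, 0.0], [0.997, 0.074, -0.0], [-0.0, 0.0, -1.0]]
force: [0.1, 0.0, -1.7]
grip_width: 0.0416
grasp_force: 40.8
```

Emit:
carry_out(steps=[[[0.1, 1, 0], -0.07], [[0.1, 1, 0], -0.003], [[0.1, 1, 0], 0], [[0.1, 1, 0], 0], [[0.1, 1, 0], 0]])

```text
clock: 26.55
eef_pos: [0.4378, -0.0432, 0.3002]
eef_rot: [[0.067, 0.998, 0.0], [0.998, -0.067, -0.0], [-0.0, 0.0, -1.0]]
force: [0.0, -0.5, -1.7]
grip_width: 0.0418
grasp_force: 40.8
```

Emit:
carry_out(steps=[[[0.1, 1, 0], 0], [[0.1, 1, 0], 0], [[0.1, 1, 0], 0], [[0.1, 0.7, 0], 0], [[0, 0, 0], 0]])

```text
clock: 27.18
eef_pos: [0.446, 0.0306, 0.2999]
eef_rot: [[0.066, 0.998, 0.0], [0.998, -0.066, -0.0], [-0.0, 0.0, -1.0]]
force: [0.1, -0.5, -1.6]
grip_width: 0.0417
grasp_force: 40.8
```

Emit:
carry_out(steps=[[[0, 0, 0], 0], [[0, 0, 0], 0]])

```text
clock: 27.42
eef_pos: [0.446, 0.0295, 0.2997]
eef_rot: [[0.068, 0.998, -0.0], [0.998, -0.068, -0.0], [-0.0, -0.0, -1.0]]
force: [-0.1, -0.0, -2.1]
grip_width: 0.0417
grasp_force: 40.8
```

Emit:
carry_out(steps=[[[0.06, 1, 0], 0], [[0, 0, -1], 0], [[0, 0, -1], 0], [[0, 0, -1], 0], [[0, 0, -1], 0]])

```text
clock: 28.05
eef_pos: [0.4473, 0.0496, 0.2191]
eef_rot: [[0.068, 0.998, 0.0], [0.998, -0.068, -0.0], [-0.0, 0.0, -1.0]]
force: [0.6, -0.0, -2.0]
grip_width: 0.0414
grasp_force: 41.0
```

Emit:
carry_out(steps=[[[0, 0, -1], 0], [[0, 0, -1], 0], [[0, 0, -0.2], 0], [[0, 0, 0], 0], [[0, 0, 0], 0]])

```text
clock: 28.68
eef_pos: [0.4478, 0.0499, 0.1764]
eef_rot: [[0.067, 0.998, 0.001], [0.998, -0.067, -0.0], [0.0, 0.001, -1.0]]
force: [0.4, 1.1, -1.4]
grip_width: 0.0417
grasp_force: 41.0
```

```bash
python3 -c "
from h import *
s=env.state();print(s['eef_pos'],s['eef_rot'][:,1]);shot('wrist','w3.png')"
```

```text
[0.44777219 0.0499378  0.17644488] [ 0.99774626 -0.06708853  0.00123969]
```

View pics/w3.png

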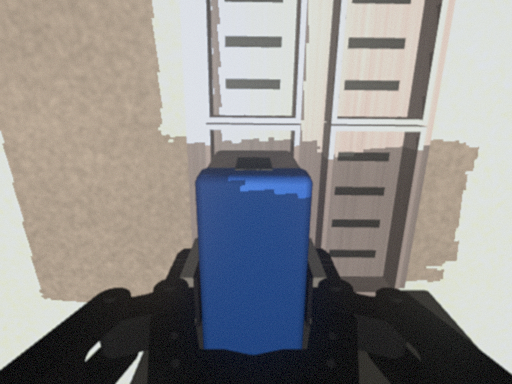

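The case hangs over the front pocket nearest the robot. The wall dividing that pocket column runs along row 122, from column 207 to 301; the other column's runs from 330 to 427.

```bash
python3 - <<'E'
from h import *
np.set_printoptions(precision=4,suppress=True)
s=env.state();m=env.camera_model('wrist');W=np.eye(4);W[:3,:3]=s['eef_rot'];W[:3,3]=s['eef_pos'];T=W@m['mount']
P=lambda u,v,z=.057:ray(m,u,v,z,T)[:2]
for q in[(207,122),(301,122),(330,124),(427,125),(208.5,20),(304,20),(337,20),(441,20)]:print(q,P(*q))
print('case rear-bottom? lid corners',[P(*q,.1405) for q in[(197,172),(311,172),(203,347),(304,347)]])
E
```

```text
(207, 122) [0.4256 0.1116]
(301, 122) [0.4798 0.1079]
(330, 124) [0.4965 0.1056]
(427, 125) [0.5525 0.1013]
(208.5, 20) [0.4322 0.164 ]
(304, 20) [0.4825 0.1606]
(337, 20) [0.4999 0.1595]
(441, 20) [0.5546 0.1558]
case rear-bottom? lid corners [array([0.4327, 0.1021]), array([0.4709, 0.0995]), array([0.4264, 0.0295]), array([0.4672, 0.0267])]
```

Emit:
carry_out(steps=[[[0, 0.02, -0.6], 0], [[0, 0, -0.5], 0], [[0, 0, -0.5], 0], [[0, 0, -0.4], 0], [[0, 0, 0], 0]])

```text
clock: 29.35
eef_pos: [0.4468, 0.0505, 0.135]
eef_rot: [[0.067, 0.998, -0.001], [0.998, -0.067, 0.0], [-0.0, -0.001, -1.0]]
force: [-0.0, -0.2, -1.2]
grip_width: 0.0414
grasp_force: 41.0
```

Emit:
carry_out(steps=[[[0, 0, -0.1], 0], [[0, 0, -0.05], 0], [[0, 0, 0], 0]])

```text
clock: 29.72
eef_pos: [0.4475, 0.0504, 0.1334]
eef_rot: [[0.067, 0.998, 0.001], [0.998, -0.067, -0.0], [-0.0, 0.001, -1.0]]
force: [-2.2, -0.2, 5.2]
grip_width: 0.0417
grasp_force: 41.8
```

Emit:
carry_out(steps=[[[0, 0, 0], 0], [[0, 0, 0], 0], [[0, 0, 0], 0]], gripper=0.35)

```text
clock: 30.1
eef_pos: [0.4473, 0.0504, 0.1327]
eef_rot: [[0.067, 0.998, 0.0], [0.998, -0.067, 0.0], [0.0, 0.0, -1.0]]
force: [0.0, 0.5, -0.4]
grip_width: 0.0557
grasp_force: 0.0
```

Emit:
carry_out(steps=[[[0, 0, 0.5], 0], [[0, 0, 1], 0], [[0, 0, 1], 0], [[0, 0, 1], 0], [[0, 0, 1], 0]])

```text
clock: 30.72
eef_pos: [0.4473, 0.0504, 0.224]
eef_rot: [[0.067, 0.998, 0.001], [0.998, -0.067, -0.0], [-0.0, 0.001, -1.0]]
force: [-0.2, 0.5, -0.1]
grip_width: 0.0558
grasp_force: 0.0
```

Emit:
carry_out(steps=[[[0, 0, 1], 0.06], [[0, 0, 1], 0.06], [[0.3, -0.9, 0.4], 0.06], [[0.3, -0.97, 0], 0.06], [[0.3, -0.97, 0], 0.06]])

```text
clock: 31.35
eef_pos: [0.4655, -0.0069, 0.2716]
eef_rot: [[-0.512, 0.859, 0.001], [0.859, 0.512, -0.0], [-0.001, 0.001, -1.0]]
force: [0.3, -0.8, 0.5]
grip_width: 0.0552
grasp_force: 0.0
```

Emit:
carry_out(steps=[[[0.3, -0.97, 0], 0.06], [[0.3, -0.97, 0], 0.06], [[0.3, -0.97, 0], 0.06], [[0.3, -0.97, 0], 0.06], [[0.3, -0.97, 0], 0.06]], gripper=0)

```text
clock: 31.98
eef_pos: [0.4954, -0.104, 0.2714]
eef_rot: [[-0.907, 0.42, 0.0], [0.42, 0.907, -0.0], [-0.0, 0.0, -1.0]]
force: [0.6, 0.4, 0.5]
grip_width: 0.0854
grasp_force: 0.0
```

Emit:
carry_out(steps=[[[0.3, -0.97, 0], 0.06], [[0.3, -0.97, 0], 0.06], [[0.3, -0.97, 0], 0.06], [[0.3, -0.97, 0], 0.06], [[0.3, -0.97, 0], 0.026]])

```text
clock: 32.6
eef_pos: [0.5254, -0.201, 0.2714]
eef_rot: [[-0.995, -0.097, 0.0], [-0.097, 0.995, -0.0], [-0.0, -0.0, -1.0]]
force: [-0.5, 0.2, 1.0]
grip_width: 0.0856
grasp_force: 0.0
```

Emit:
carry_out(steps=[[[0.3, -0.97, 0], 0], [[0.3, -0.97, 0], 0], [[0.3, -0.97, 0], 0], [[0.3, -0.97, 0], 0], [[0.3, -0.97, 0], 0]])

```text
clock: 33.22
eef_pos: [0.5554, -0.2983, 0.271]
eef_rot: [[-0.996, -0.092, 0.0], [-0.092, 0.996, -0.0], [-0.0, -0.0, -1.0]]
force: [0.7, -0.6, 0.6]
grip_width: 0.0853
grasp_force: 0.0
```

Emit:
carry_out(steps=[[[0.3, -0.97, 0], 0], [[0.3, -0.97, 0], 0], [[0.3, -0.97, 0], 0], [[0, 0, 0], 0], [[0, 0, 0], 0]])

```text
clock: 33.85
eef_pos: [0.573, -0.3551, 0.2707]
eef_rot: [[-0.996, -0.094, -0.0], [-0.094, 0.996, 0.001], [0.0, 0.001, -1.0]]
force: [-0.7, 1.1, 0.4]
grip_width: 0.0856
grasp_force: 0.0
```

```bash
python3 -c "
from h import *
cases('w4.png');shot('top','t4.png')
im=cv2.imread('pics/t4.png')[100:260,160:380];cv2.imwrite('pics/t4c.png',cv2.resize(im,None,fx=3.5,fy=3.5,interpolation=2))"
```

```text
[224. 189.] [ 0.5772 -0.3787] [0.097  0.0411] 5.9
[ 0.57304582 -0.35510275  0.27067577] [-6.63173787e-01  6.00405520e-01  2.47599817e-01  1.21860032e+00
  1.71254228e-04 -7.56829739e-01] 33.85
```

View pics/t4c.png

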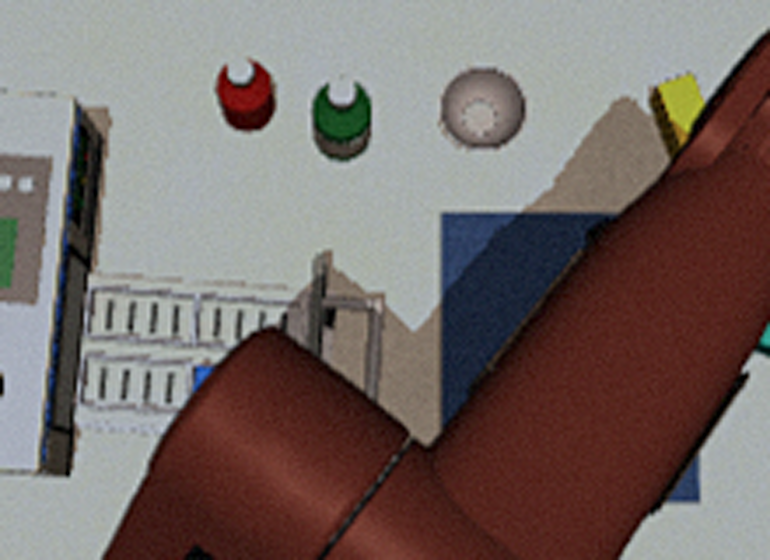

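The first case's blue lid edge shows in the front-near pocket at about (203,378). The second case is at (0.577, -0.379), turned 5.9°.

Emit:
carry_out(steps=[[[0.1, -0.6, 0], 0.004], [[0.11, -0.58, -1], 0], [[0, 0, -1], 0], [[0, 0, -1], 0], [[0, 0, -1], 0]])

```text
clock: 34.58
eef_pos: [0.577, -0.3797, 0.1883]
eef_rot: [[-0.995, -0.101, -0.001], [-0.101, 0.995, 0.001], [0.001, 0.001, -1.0]]
force: [-0.2, -1.0, -0.6]
grip_width: 0.0854
grasp_force: 0.0
```

Emit:
carry_out(steps=[[[0, 0, -1], 0], [[0, 0, -1], 0], [[0, 0, -1], 0], [[0, 0, -1], 0], [[0, 0, -0.5], 0]])

```text
clock: 35.2
eef_pos: [0.5765, -0.379, 0.0981]
eef_rot: [[-0.995, -0.102, -0.002], [-0.102, 0.995, 0.002], [0.002, 0.002, -1.0]]
force: [-0.4, -0.0, 0.0]
grip_width: 0.0853
grasp_force: 0.0
```

Emit:
carry_out(steps=[[[0, 0, 0], 0], [[0, 0, 0], 0]])

```text
clock: 35.45
eef_pos: [0.5777, -0.3795, 0.1012]
eef_rot: [[-0.995, -0.102, 0.001], [-0.102, 0.995, -0.001], [-0.001, -0.001, -1.0]]
force: [-0.9, -0.1, 0.2]
grip_width: 0.0851
grasp_force: 0.0
```

Emit:
carry_out(steps=[[[0, 0, 0], 0], [[0, 0, 0], 0], [[0, 0, 0], 0], [[0, 0, 0], 0]], gripper=1)

```text
clock: 35.95
eef_pos: [0.5777, -0.3793, 0.1013]
eef_rot: [[-0.995, -0.102, 0.001], [-0.102, 0.995, -0.001], [-0.001, -0.001, -1.0]]
force: [-1.2, 1.2, 5.1]
grip_width: 0.0418
grasp_force: 42.0
```

Emit:
carry_out(steps=[[[0, 0, 0.5], 0], [[0, 0, 1], 0], [[0, 0, 1], 0], [[0, 0, 1], 0], [[0, 0, 1], 0]])

```text
clock: 36.58
eef_pos: [0.5773, -0.379, 0.1915]
eef_rot: [[-0.995, -0.102, -0.0], [-0.102, 0.995, 0.0], [0.0, 0.0, -1.0]]
force: [-0.2, -0.2, -2.2]
grip_width: 0.0415
grasp_force: 41.3
```

Emit:
carry_out(steps=[[[0, 0, 1], -0.07], [[0, 0, 1], -0.07], [[0, 0, 1], -0.07], [[0, 0, 1], -0.07], [[0, 0, 1], -0.07]])

```text
clock: 37.2
eef_pos: [0.5772, -0.379, 0.2916]
eef_rot: [[-0.824, 0.567, -0.0], [0.567, 0.824, 0.0], [0.0, 0.0, -1.0]]
force: [0.0, -0.6, -2.2]
grip_width: 0.042
grasp_force: 41.3
```

Emit:
carry_out(steps=[[[-0.14, 1, 0.4], -0.07], [[-0.14, 1, 0], -0.07], [[-0.14, 1, 0], -0.07], [[-0.14, 1, 0], -0.07], [[-0.14, 1, 0], -0.07]])

```text
clock: 37.83
eef_pos: [0.5631, -0.2784, 0.2989]
eef_rot: [[-0.265, 0.964, -0.0], [0.964, 0.265, 0.0], [0.0, -0.0, -1.0]]
force: [-0.0, 0.7, -2.4]
grip_width: 0.0416
grasp_force: 41.3
```

Emit:
carry_out(steps=[[[-0.14, 1, 0], -0.07], [[-0.14, 1, 0], -0.07], [[-0.14, 1, 0], -0.03], [[-0.14, 1, 0], 0], [[-0.14, 1, 0], 0]])

```text
clock: 38.45
eef_pos: [0.5492, -0.1781, 0.2988]
eef_rot: [[0.066, 0.998, -0.0], [0.998, -0.066, 0.0], [0.0, -0.0, -1.0]]
force: [-0.5, -0.2, -2.3]
grip_width: 0.0413
grasp_force: 41.3
```

Emit:
carry_out(steps=[[[-0.14, 1, 0], 0], [[-0.14, 1, 0], 0], [[-0.14, 1, 0], 0], [[-0.14, 1, 0], 0], [[-0.14, 1, 0], 0]])

```text
clock: 39.08
eef_pos: [0.5353, -0.0778, 0.2987]
eef_rot: [[0.067, 0.998, 0.0], [0.998, -0.067, 0.0], [0.0, 0.0, -1.0]]
force: [-0.1, 0.5, -2.5]
grip_width: 0.0419
grasp_force: 41.3
```

Emit:
carry_out(steps=[[[0, 1, 0], 0], [[0, 1, 0], 0], [[0, 1, 0], 0], [[0, 1, 0], 0], [[0, 1, 0], 0]])

```text
clock: 39.7
eef_pos: [0.5355, 0.0222, 0.2987]
eef_rot: [[0.067, 0.998, 0.0], [0.998, -0.067, 0.0], [0.0, 0.0, -1.0]]
force: [0.3, 0.1, -1.8]
grip_width: 0.0415
grasp_force: 41.3
```

Emit:
carry_out(steps=[[[0, 1, 0], 0], [[0, 0.2, 0], 0], [[0, 0, 0], 0], [[0, 0, 0], 0]])

```text
clock: 40.2
eef_pos: [0.5355, 0.0444, 0.2987]
eef_rot: [[0.067, 0.998, -0.0], [0.998, -0.067, -0.0], [-0.0, -0.0, -1.0]]
force: [0.8, -0.0, -1.6]
grip_width: 0.042
grasp_force: 41.3
```

Emit:
carry_out(steps=[[[-0.7, 0.03, 0], 0], [[0, 0, -1], 0], [[0, 0, -1], 0], [[0, 0, -1], 0], [[0, 0, -1], 0]])

```text
clock: 40.83
eef_pos: [0.5205, 0.0451, 0.2183]
eef_rot: [[0.068, 0.998, -0.0], [0.998, -0.068, -0.0], [-0.0, -0.0, -1.0]]
force: [-0.2, 0.5, -1.5]
grip_width: 0.0415
grasp_force: 41.5
```

Emit:
carry_out(steps=[[[0, 0, -1], 0], [[0, 0, -1], 0], [[0, 0, -0.1], 0], [[0, 0, 0], 0], [[0, 0, 0], 0]])

```text
clock: 41.45
eef_pos: [0.5218, 0.0453, 0.1776]
eef_rot: [[0.067, 0.998, 0.001], [0.998, -0.067, -0.0], [-0.0, 0.001, -1.0]]
force: [0.0, -0.1, -2.4]
grip_width: 0.0415
grasp_force: 41.3
```

```bash
python3 -c "
from h import *
s=env.state();print(s['eef_pos'],s['eef_rot'][:,1]);shot('wrist','w5.png')"
```

```text
[0.52182159 0.04532785 0.17761767] [ 0.99774434 -0.06711426  0.00138459]
```

View pics/w5.png

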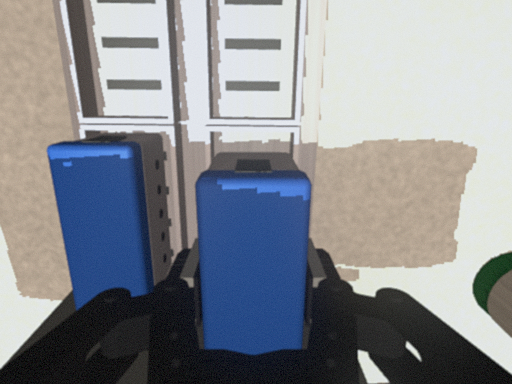

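The held case sits over the second front pocket, with the divider at columns 207–300 on row 123, the same alignment as the first time. The first case stands upright in its pocket at (105,220).

Emit:
carry_out(steps=[[[0, 0, -0.6], 0], [[0, 0, -0.5], 0], [[0, 0, -0.5], 0], [[0, 0, -0.4], 0], [[0, 0, 0], 0]])

```text
clock: 42.12
eef_pos: [0.521, 0.0454, 0.1359]
eef_rot: [[0.067, 0.998, -0.001], [0.998, -0.067, 0.0], [-0.0, -0.001, -1.0]]
force: [-0.4, -0.6, -2.2]
grip_width: 0.0412
grasp_force: 41.3
```

Emit:
carry_out(steps=[[[0, 0, -0.12], 0], [[0, 0, -0.05], 0], [[0, 0, 0], 0], [[0, 0, 0], 0]])

```text
clock: 42.62
eef_pos: [0.5217, 0.0455, 0.1342]
eef_rot: [[0.067, 0.998, 0.001], [0.998, -0.067, -0.0], [-0.0, 0.001, -1.0]]
force: [-2.5, 0.5, 6.0]
grip_width: 0.0413
grasp_force: 42.3
```

Emit:
carry_out(steps=[[[0, 0, 0], 0], [[0, 0, 0], 0], [[0, 0, 0], 0]], gripper=0.35)

```text
clock: 43.0
eef_pos: [0.5215, 0.0454, 0.1333]
eef_rot: [[0.067, 0.998, 0.0], [0.998, -0.067, -0.0], [0.0, 0.0, -1.0]]
force: [-1.0, 0.6, -0.0]
grip_width: 0.0552
grasp_force: 0.0
```

Emit:
carry_out(steps=[[[0, 0, 0.5], 0], [[0, 0, 1], 0], [[0, 0, 1], 0], [[0, 0, 1], 0], [[0, 0, 1], 0]])

```text
clock: 43.62
eef_pos: [0.5215, 0.0454, 0.2247]
eef_rot: [[0.067, 0.998, 0.001], [0.998, -0.067, -0.0], [-0.0, 0.001, -1.0]]
force: [0.3, -0.8, -0.2]
grip_width: 0.0559
grasp_force: 0.0
```

Emit:
carry_out(steps=[[[0, 0, 1], 0.06], [[0, 0, 1], 0.06], [[0, 0, 1], 0.06], [[0, 0, 0.8], 0.06], [[-0.3, -0.8, 0], 0.06]], gripper=0.42)

```text
clock: 44.25
eef_pos: [0.5162, 0.0298, 0.3013]
eef_rot: [[-0.513, 0.859, 0.003], [0.859, 0.513, -0.0], [-0.002, 0.003, -1.0]]
force: [0.8, -0.6, 0.2]
grip_width: 0.0496
grasp_force: 0.0
```

Emit:
carry_out(steps=[[[-0.3, -0.8, 0], 0.07], [[-0.3, -0.8, 0], 0.07], [[-0.3, -0.8, 0], 0.07], [[-0.3, -0.8, 0], 0.07], [[-0.3, -0.8, 0], 0.07]])

```text
clock: 44.88
eef_pos: [0.4852, -0.0511, 0.3]
eef_rot: [[-0.945, 0.327, 0.001], [0.327, 0.945, -0.0], [-0.001, 0.0, -1.0]]
force: [0.4, -1.0, 0.1]
grip_width: 0.0496
grasp_force: 0.0
```

Emit:
carry_out(steps=[[[-0.3, -0.9, 0], 0.07], [[-0.2, -0.94, 0], 0.066], [[0, 0, 0], 0], [[0, 0, 0], 0]])

```text
clock: 45.38
eef_pos: [0.4755, -0.0871, 0.2996]
eef_rot: [[-0.998, 0.068, 0.0], [0.068, 0.998, 0.0], [-0.0, 0.0, -1.0]]
force: [0.8, -0.2, 0.8]
grip_width: 0.0497
grasp_force: 0.0
```

```bash
python3 -c "
from h import *
cases('w6.png')"
```

```text
[396. 218.] [0.533  0.0567] [0.1088 0.0441] 86.1
[412. 132.] [0.4473 0.0677] [0.1083 0.0449] 86.1
[ 0.47552042 -0.08705239  0.29964999] [-3.32581490e-01  2.14296341e-01 -2.67433314e-01  1.08871060e+00
  2.69374453e-04 -2.64235902e-01] 45.375
```

View pics/w6.png

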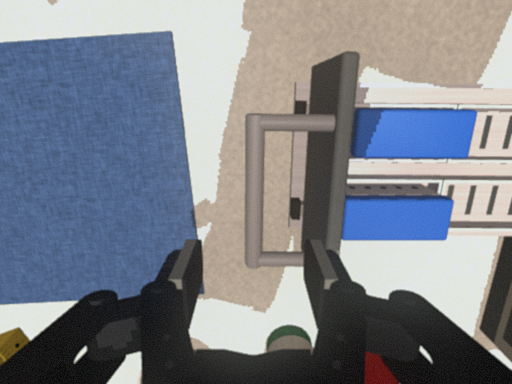

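Both lids sit flat in the front pockets, at about (415,133) and (395,218), both turned 86.1°. The bar at column 254 lies between the fingers, and the mat is clear.

Emit:
carry_out(steps=[[[0, 0, -1], 0], [[0, 0, -1], 0], [[0, 0, -1], 0], [[0, 0, -1], 0], [[0, 0, -1], 0]])

```text
clock: 46.05
eef_pos: [0.4756, -0.0867, 0.1988]
eef_rot: [[-0.998, 0.066, 0.0], [0.066, 0.998, 0.0], [-0.0, 0.0, -1.0]]
force: [0.5, 0.2, -0.3]
grip_width: 0.0497
grasp_force: 0.0
```

Emit:
carry_out(steps=[[[0, 0, -0.25], 0], [[0, 0, 0], 0], [[0, 0, 0], 0]])

```text
clock: 46.42
eef_pos: [0.4759, -0.0874, 0.1951]
eef_rot: [[-0.998, 0.066, 0.001], [0.066, 0.998, -0.0], [-0.001, -0.0, -1.0]]
force: [-0.3, 0.2, 0.6]
grip_width: 0.0493
grasp_force: 0.0
```

Emit:
carry_out(steps=[[[0, 0, 0], 0], [[0, 0, 0], 0], [[0, 0, 0], 0], [[0, 0, 0], 0]], gripper=1)

```text
clock: 46.92
eef_pos: [0.4757, -0.0864, 0.1948]
eef_rot: [[-0.998, 0.065, 0.001], [0.065, 0.998, 0.002], [-0.001, 0.002, -1.0]]
force: [-0.0, 6.1, 5.8]
grip_width: 0.0128
grasp_force: 39.1
```

Emit:
carry_out(steps=[[[0.02, 0.3, 0], 0], [[0.03, 0.4, 0], 0], [[0.03, 0.5, 0], 0], [[0.03, 0.5, 0], 0], [[0.04, 0.6, 0], 0]])

```text
clock: 47.55
eef_pos: [0.4792, -0.0413, 0.1948]
eef_rot: [[-0.998, 0.066, 0.002], [0.066, 0.998, -0.001], [-0.002, -0.001, -1.0]]
force: [1.3, -3.4, 4.7]
grip_width: 0.0125
grasp_force: 39.2
```

Emit:
carry_out(steps=[[[0.04, 0.6, 0], 0], [[0.04, 0.6, 0], 0], [[0.04, 0.6, 0], 0], [[0.04, 0.6, 0], 0], [[0.04, 0.6, 0], 0]])

```text
clock: 48.18
eef_pos: [0.4837, 0.0191, 0.1948]
eef_rot: [[-0.998, 0.066, 0.003], [0.066, 0.998, -0.001], [-0.003, -0.001, -1.0]]
force: [5.1, -4.7, 2.7]
grip_width: 0.0127
grasp_force: 39.1
```

Emit:
carry_out(steps=[[[0.04, 0.6, 0], 0], [[0.04, 0.6, 0], 0], [[0.04, 0.6, 0], 0], [[0.04, 0.6, 0], 0], [[0.04, 0.6, 0], 0]])

```text
clock: 48.8
eef_pos: [0.4883, 0.0791, 0.1948]
eef_rot: [[-0.998, 0.066, 0.004], [0.066, 0.998, -0.001], [-0.004, -0.0, -1.0]]
force: [8.9, -4.8, 0.6]
grip_width: 0.0127
grasp_force: 38.9
```

Emit:
carry_out(steps=[[[0.04, 0.6, 0], 0], [[0.04, 0.6, 0], 0], [[0.04, 0.6, 0], 0], [[0.04, 0.6, 0], 0], [[0.04, 0.5, 0], 0]])

```text
clock: 49.42
eef_pos: [0.4928, 0.1372, 0.1949]
eef_rot: [[-0.998, 0.066, 0.005], [0.066, 0.998, -0.001], [-0.005, -0.0, -1.0]]
force: [10.9, -4.4, -1.6]
grip_width: 0.0126
grasp_force: 39.0
```

Emit:
carry_out(steps=[[[0.03, 0.4, 0], 0], [[0.02, 0.3, 0], 0], [[0.02, 0.25, 0], 0], [[0.01, 0.2, 0], 0], [[0.01, 0.15, 0], 0]])

```text
clock: 50.05
eef_pos: [0.4947, 0.163, 0.1949]
eef_rot: [[-0.998, 0.066, 0.005], [0.066, 0.998, -0.0], [-0.005, -0.0, -1.0]]
force: [12.1, -4.2, -2.5]
grip_width: 0.0127
grasp_force: 39.0
```

Emit:
carry_out(steps=[[[0, 0.15, 0], 0], [[0, 0.15, 0], 0], [[0, 0, 0], 0], [[0, 0, 0], 0], [[0, 0, 0], 0]])

```text
clock: 50.68
eef_pos: [0.4948, 0.1641, 0.1949]
eef_rot: [[-0.998, 0.07, 0.005], [0.07, 0.997, -0.012], [-0.006, -0.011, -1.0]]
force: [12.1, -31.8, 2.8]
grip_width: 0.0125
grasp_force: 40.2
```

Emit:
carry_out(steps=[[[-0.02, -0.12, 0], 0], [[-0.02, -0.12, 0], 0], [[0, 0, 0], 0]])

```text
clock: 51.05
eef_pos: [0.4947, 0.1632, 0.1949]
eef_rot: [[-0.998, 0.067, 0.007], [0.067, 0.998, -0.002], [-0.007, -0.001, -1.0]]
force: [15.4, -7.7, -3.7]
grip_width: 0.0127
grasp_force: 39.6
```

Emit:
carry_out(steps=[[[0, 0, 0], 0], [[0, 0, 0], 0], [[0, 0, 0], 0]], gripper=0.42)

```text
clock: 51.42
eef_pos: [0.4908, 0.1642, 0.194]
eef_rot: [[-0.998, 0.065, -0.001], [0.065, 0.998, 0.0], [0.001, 0.0, -1.0]]
force: [-0.3, 0.2, 0.0]
grip_width: 0.0498
grasp_force: 0.0
```

Emit:
carry_out(steps=[[[0, 0, 0.8], 0], [[0, 0, 1], 0], [[0, 0, 1], 0], [[0, 0, 1], 0], [[0, 0, 1], 0]])

```text
clock: 52.05
eef_pos: [0.491, 0.1641, 0.2908]
eef_rot: [[-0.998, 0.065, -0.001], [0.065, 0.998, 0.0], [0.001, 0.0, -1.0]]
force: [-0.4, 0.4, -0.8]
grip_width: 0.0497
grasp_force: 0.0
```

Emit:
carry_out(steps=[[[-0.5, 1, 0], 0], [[-0.5, 1, 0], 0], [[-0.5, 1, 0], 0], [[-0.5, 1, 0], 0], [[0, 0, 0], 0]], gripper=1)

```text
clock: 52.68
eef_pos: [0.4505, 0.2449, 0.2902]
eef_rot: [[-0.998, 0.063, -0.001], [0.063, 0.998, 0.0], [0.001, 0.0, -1.0]]
force: [0.6, -0.4, 1.1]
grip_width: -0.0001
grasp_force: 0.0
```

```bash
python3 - <<'E'
from h import *
np.set_printoptions(precision=4,suppress=True)
s=env.state();im=shot('wrist','w7.png');m=env.camera_model('wrist');W=np.eye(4);W[:3,:3]=s['eef_rot'];W[:3,3]=s['eef_pos']
h=cv2.cvtColor(im,cv2.COLOR_RGB2HSV);cs,_=cv2.findContours(cv2.inRange(h,(45,100,50),(75,255,255)),0,1)
R=[('top',152.5,209.5),('scene',181.8,264.3)]
for k in cs:
    if cv2.contourArea(k)>150:
        (c,r)=cv2.minEnclosingCircle(k);print(c,r,cv2.contourArea(k),[ray(m,*c,z,W@m['mount']) for z in(.175,.18,.19)])
for z in(.175,.18,.19):print([ray(env.camera_model(n),u,v,z)[:2] for n,u,v in R])
print(s['eef_pos'],s['grip_width'])
E
```

```text
(350.7978820800781, 212.94680786132812) 27.687578201293945 2056.5 [array([0.449 , 0.3055, 0.175 ]), array([0.447, 0.304, 0.18 ]), array([0.4429, 0.3009, 0.19  ])]
[array([0.4454, 0.3071]), array([0.4474, 0.3022])]
[array([0.4449, 0.3058]), array([0.4462, 0.3019])]
[array([0.444 , 0.3032]), array([0.4439, 0.3012])]
[0.4505 0.2449 0.2902] -0.00010837226212225133
```

View pics/w7.png

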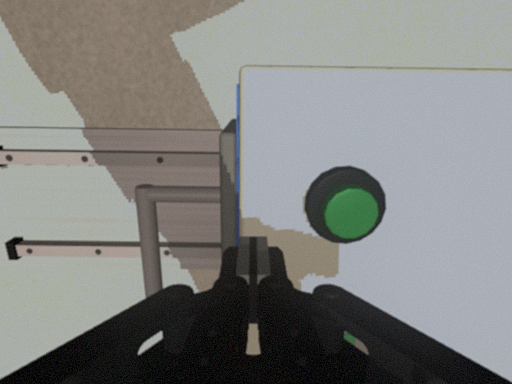

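The door is shut against the mouth, and the green button is at (351,213), which puts it near (0.445, 0.303) with its top at about 0.187.

Emit:
carry_out(steps=[[[-0.1, 0.95, 0], 0], [[-0.1, 0.95, 0], 0], [[-0.08, 1, 0], 0], [[0, 0, 0], 0]])

```text
clock: 53.22
eef_pos: [0.4456, 0.3035, 0.2901]
eef_rot: [[-0.998, 0.064, -0.0], [0.064, 0.998, 0.0], [0.0, 0.0, -1.0]]
force: [0.5, -0.7, -0.6]
grip_width: 0.0001
grasp_force: 0.0
```

Emit:
carry_out(steps=[[[0, 0, -0.5], 0], [[0, 0, -0.4], 0], [[0, 0, -0.2], 0], [[0, 0, 0], 0]])

```text
clock: 53.72
eef_pos: [0.4457, 0.3015, 0.2679]
eef_rot: [[-0.998, 0.066, -0.001], [0.066, 0.998, -0.0], [0.001, -0.0, -1.0]]
force: [0.1, -0.3, 0.0]
grip_width: 0.0003
grasp_force: 0.0
```

Emit:
carry_out(steps=[[[0, 0, -0.15], 0], [[0, 0, -0.1], 0], [[0, 0, 0], 0]])

```text
clock: 54.1
eef_pos: [0.446, 0.3018, 0.2634]
eef_rot: [[-0.998, 0.066, 0.0], [0.066, 0.998, 0.0], [-0.0, 0.0, -1.0]]
force: [0.9, -2.1, 1.9]
grip_width: 0.0001
grasp_force: 0.8
```

Contact starts at a tool height of about 0.263. Now I'll press through the stroke.

Emit:
carry_out(steps=[[[0, 0, -0.15], 0], [[0, 0, -0.1], 0], [[0, 0, 0], 0]])

```text
clock: 54.48
eef_pos: [0.446, 0.3019, 0.2586]
eef_rot: [[-0.998, 0.066, 0.001], [0.066, 0.998, 0.0], [-0.001, 0.0, -1.0]]
force: [-0.2, -0.1, 4.5]
grip_width: 0.0
grasp_force: 2.8
```

Emit:
carry_out(steps=[[[0, 0, -0.08], 0], [[0, 0, 0], 0], [[0, 0, 0], 0]])

```text
clock: 54.85
eef_pos: [0.4461, 0.3019, 0.2584]
eef_rot: [[-0.998, 0.066, 0.002], [0.066, 0.998, 0.001], [-0.002, 0.001, -1.0]]
force: [-4.1, -3.5, 18.3]
grip_width: -0.0002
grasp_force: 9.5
```

Emit:
carry_out(steps=[[[0, 0, 0.5], 0], [[0, 0, 1], 0], [[0, 0, 1], 0], [[0, 0, 1], 0], [[0, 0, 0], 0]])

```text
clock: 55.48
eef_pos: [0.4463, 0.3022, 0.3276]
eef_rot: [[-0.998, 0.066, 0.002], [0.066, 0.998, 0.001], [-0.002, 0.001, -1.0]]
force: [-0.5, -0.1, 0.2]
grip_width: 0.0002
grasp_force: 0.0
```

Emit:
carry_out(steps=[[[0, 0, 0], 0], [[0, 0, 0], 0], [[0, 0, 0], 0]])

```text
clock: 55.85
eef_pos: [0.4456, 0.3017, 0.3261]
eef_rot: [[-0.998, 0.066, -0.001], [0.066, 0.998, -0.001], [0.001, -0.001, -1.0]]
force: [-0.2, 0.1, 0.1]
grip_width: 0.0001
grasp_force: 0.0
```

```bash
python3 -c "
from h import *
s=env.state();print(s['eef_pos'],s['force'],s['clock']);print(env.hand_in())"
```

```text
[0.44563515 0.3017249  0.32606389] [-0.2447717   0.10535676  0.05720297] 55.85
the job is handed in; nothing more can be done
None
```

I cycled the empty carriage home, out and home again, drew it out, loaded both blue-lidded cases into the two front pockets, slid it home, pressed and released the start button, and handed the job in at about 56 s; no verdict came back.

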